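# Lay out the filler head's spare parts

### The arm

A 6-joint arm with a two-finger parallel gripper is mounted at the origin on the work surface. World frame = base frame: x ahead of the robot, y to its left, z up, the work surface at z = 0. Lengths are in m, angles in rad, forces in N, time in s.
With the tool pointing down it reaches from about 0.35 to 0.775 m from the base axis. Payload 7.3 kg.
Tool frame: the origin (TCP) lies midway between the tips of the shut fingers; the grasp point (between the pads) lies 19 mm behind it; z points along the fingers, y is the direction in which the jaws open and shut (so a half turn about z gives the same grasp; the last joint's range is limited). The gripper opens to 92 mm and grips with 3 to 60 N. Pads are 19 mm wide; open, the fingers measure 130 mm over their backs; the gripper's body (75 mm by 190 mm) begins 47 mm behind the grasp point.
Start: joints at [-1.456, 0.342, 1.524, -0, 1.275, -0.146], TCP at [0.135, -0.507, 0.227] pointing down, gripper open.
Joint ranges: [-2.53, 2.53], [-0.77, 2.02], [0.04, 2.7], [-1, 4.14], [0.28, 2.66], [-3.11, 3.11]. Speed limits (rad/s): [2.57, 2.57, 3.14, 3.14, 3.14, 3.14].

### API

Orientations are given as [roll, pitch, yaw] about the fixed x, y, z axes, in that order (R = Rz(yaw) Ry(pitch) Rx(roll)).
In Python, from cell import status, eyes, job gives the robot as it stands.
- The arm moves only by the tool jog_arm, never from a script. Its argument "series" is a list of rows, each a list of 3 entries, a list of its own where there are three numbers: the gripper command: -1 is shut, 1 is fully open, values between are in proportion, then the shift along the tool's x, y, z in m, then the turn, a rotation vector about the tool's x, y, z in rad. In form: [[grip, [x, y, z], [ax, ay, az]], ...]. A call has 1 to 12 rows; each row is the pose to reach, as a shift and turn from the pose commanded when the call began, along the tool's axes at that moment; what a row does not reach only later rows make up. A row lasts 1/12 s, in which the tool goes at most 41.7 mm and 7.16 degrees, less where a joint would pass 70% of its speed; a pose out of reach is approached as far as the arm can. A call with a gripper value outside its range is refused whole. The fingers move at their own pace and stop on an object; "squeeze" is the grip in N (left out, the last holds). Time passes only in rows, so rows that repeat a pose let the fingers close. It gives the time, the measured TCP pose, the force and the opening at its end, in the units of the state.
- status.observe(): the state, without advancing time (a new reading comes with each control period).
- eyes.read_camera(name): name is "scene" or "top" or "wrist"; returns a dict with "img" (480x640x3 uint8, red, green, blue), "range_z" (480x640 float32, m along the optical axis (not along the pixel's ray), 0 where there is no reading), "camera_matrix" (3x3 intrinsics, pixels), "k1" (the pictures are not rectified: a ray, as slopes to the right and down, at radius r is drawn at 1 + k1 r^2 times it, then the intrinsics apply), "T" (4x4, takes a point from camera to world coordinates); the wrist camera has in their place "tool_from_camera" (4x4, takes a point from camera to tool coordinates, whose origin is the TCP and whose axes are the flange's). Camera axes: x right, y down, z forward; pixel columns grow to the right and rows downward; lengths in m; the calibration is good to about 2 mm. A picture is of the moment at which its call begins: read the wrist's pose just before it.
- job.hand_in(): hands the job in, once; it reports no verdict.
The state is a dict: "time": time; "qpos": joint angles; "qvel": joint speeds; "joint_efforts": joint torques, N m; "tool_pos": TCP position; "tool_rot": TCP orientation; "contact_force": force on the tool from outside, world axes, zero at the start; "torque": the same for the moment, N m; "opening": finger opening in m.
Only numpy, scipy, OpenCV 4.12 (cv2) and the standard library are available. Lean on these libraries where they do the work, as an engineer would, in place of code of your own. Each camera call takes 0.05 s, during which the arm holds its last target.

### The job

Lay out the filler-head parts on the bench for the fitter: stand the white piston midway between the square steel block and the blue-topped flange, in line with both, and set the brass bush centrally on top of the piston; lay the steel collar flat, centred on the flange's blue pad. Put the white pusher disc on the bench, stud up, behind the piston (on the side away from the robot), square to the line from block to flange, leaving a clear gap of about 30 mm between piston and disc. Leave the black piston and the steel levelling foot where they are, and let go of everything.

Things in the scene. Friction and masses are not known exactly. Their poses are not given: they have to be found in the camera images.
- block: square stainless steel valve block with a dark round boss on top, fixed to the bench; 80 x 80 x 30 mm, with the boss (40 mm across) 42 mm high. Origin at the centre of its underside, on the bench. Its y axis runs along the line of block and flange (the flange may be on its +y or its -y side, 280 mm centre to centre); its x axis is square to that line and points away from the robot
- flange: round stainless steel flange, 90 mm across and 20 mm high, with a flat blue plastic pad (68 mm across, 6 mm thick) on top, fixed to the bench; the top of the pad is 26 mm above the bench. Origin at the centre of its underside, on the bench; axes as the block's
- piston_mid (a point): white plastic piston, a plain upright cylinder 46 mm across and 45 mm high with a small dark dot on its flat top, loose, standing on the bench. The point is its centre, half-way up (22.5 mm); z axis up
- bush_mid (a point): brass bush, a small thick-walled upright tube 32 mm across, 16 mm bore, 25 mm high, loose, standing on the bench. The point is its centre, half-way up (12.5 mm); z axis up
- collar_mid (a point): steel collar, a plain ring 56 mm across outside, 40 mm inside, 22 mm high, loose, lying flat on the bench. The point is its centre, half-way up (11 mm); z axis up
- pusher_mid (a point): white plastic pusher disc, 60 mm across and 16 mm thick, with a dark steel stud 16 mm across standing 34 mm up from its middle (50 mm high in all), loose, lying on the bench stud up; the stud is a good grip. The point is on its axis, half-way up (25 mm above its underside); z axis up along the stud
- dark_piston_mid (a point): black plastic piston, same shape and size as the white one (46 mm across, 45 mm high), loose, not wanted: must stay where it is. The point is its centre, 22.5 mm up
- foot_mid (a point): steel levelling foot, a bare steel disc 56 mm across with an upright 12 mm steel rod, 60 mm high in all, loose, not wanted: must stay where it is. The point is on its axis, 30 mm up
Things that resemble listed ones, but are neither listed nor needed, are in the scene too. Leave any purple or red look-alike of the part that bears collar_mid alone. What is shaped like the flange but green or pink is not meant.

How it is judged:
At the end, for the whole second after the job is handed in: White piston midway between block and flange, on their line (15 mm); bush on it and collar on the blue pad, centred to 10 mm; pusher stud up on the bench behind the piston, gap 15 to 45 mm, within 20 mm of square to mid-row; all upright, at rest; black piston and foot unmoved (15 mm) (x of piston_mid in the frame of block between -0.015 and 0.015 m and horizontal distance between piston_mid and block between 0.125 and 0.155 m and horizontal distance between piston_mid and flange below 0.155 m and height (world z) of piston_mid between 0.017 and 0.028 m and horizontal distance between bush_mid and piston_mid below 0.01 m and height (world z) of bush_mid between 0.0525 and 0.0625 m and horizontal distance between collar_mid and flange below 0.01 m and height (world z) of collar_mid between 0.032 and 0.042 m and x of pusher_mid in the frame of block above 0.05 m and (y of pusher_mid in the frame of block between 0.12 and 0.16 m or y of pusher_mid in the frame of block between -0.16 and -0.12 m) and horizontal distance between pusher_mid and piston_mid between 0.068 and 0.098 m and height (world z) of pusher_mid between 0.02 and 0.03 m and angle between each of piston_mid, bush_mid, collar_mid, pusher_mid's own z axis and vertical below 0.12 rad and linear speed of each of piston, bush, collar, pusher below 0.02 m/s); the robot touches nothing.
It fails at once if the black piston was disturbed (moved more than 15 mm) (distance of dark_piston_mid from where it was at the start of the episode above 0.015 m).
It fails at once if the levelling foot was disturbed (moved more than 15 mm) (distance of foot_mid from where it was at the start of the episode above 0.015 m).
It also fails if it takes over 99 s, if anything falls off the work surface, if the arm or the gripper's body presses on something with over 40 N, if the wrist force passes 120 N, or if a joint passes its speed limit or range.

## Working session

There is one attempt and no reset: what is moved stays moved. The work goes in short steps, Python scripts to look and compute and a tool call to move; the robot and the scene stay as the last step left them, time stands still between calls to the robot, and variables do not carry over. Pictures are saved under pics/ and viewed, and the job is handed in when it is done.

Besides the shell and the picture viewer there is one more tool, called after ">>>" as name(argument=value, ...) on one line, values as JSON. jog_arm: Moves the arm, as the interface text tells. Its arguments: {"type":"object","properties":{"series":{"type":"array","items":{"type":"array"}},"squeeze":{"type":"number"}},"required":["series"]}

```bash
ls; mkdir -p pics; python3 - <<'E'
from cell import status,eyes
import cv2,numpy as np
print(status.observe())
for n in ["scene","top","wrist"]:
    c=eyes.read_camera(n); np.savez(f"{n}0.npz",**c)
    cv2.imwrite(f"pics/{n}0.png",c["img"][:,:,::-1])
    print(n,c["camera_matrix"].tolist(),c["k1"],(c.get("T") if "T" in c else c["tool_from_camera"]))
E
```

```text
pics
{'time': 0.0, 'qpos': array([-1.45598486e+00,  3.42702612e-01,  1.52500418e+00,  2.53455333e-05,
        1.27535091e+00, -1.45957689e-01]), 'qvel': array([ 0.00072985, -0.00059695,  0.00113338,  0.00105965,  0.00071944,
       -0.00017104]), 'joint_efforts': array([-1.83317993e-04, -4.31238413e+01, -2.44222641e+01,  7.18115293e-02,
        5.61441388e-02, -1.30817866e-04]), 'tool_pos': array([ 0.13536335, -0.50685025,  0.22605986]), 'tool_rot': array([-3.14014671e+00, -2.37055301e-04,  2.60761590e-01]), 'contact_force': array([-0.40896709, -0.40953572, -0.43137057]), 'torque': array([-0.0303026 , -0.04188175,  0.01544773]), 'opening': 0.09173599672393898}
scene [[441.9425327269222, 0.0, 316.63787176037243], [0.0, 441.9425327269222, 241.50086762145676], [0.0, 0.0, 1.0]] 0.038165408274549915 [[ 0.3050199   0.70436637 -0.6409609   1.05331331]
 [ 0.95234419 -0.22429156  0.20672166 -0.22680643]
 [ 0.00184566 -0.67346961 -0.73921261  0.71042966]
 [ 0.          0.          0.          1.        ]]
top [[469.6613457462162, 0.0, 331.7865412924848], [0.0, 469.6613457462162, 236.24316223004487], [0.0, 0.0, 1.0]] -0.08233600159553976 [[ 0.01811992 -0.98424184  0.17589674  0.32628034]
 [-0.9996784  -0.0209562  -0.01428041 -0.02816291]
 [ 0.0177415  -0.17558141 -0.98430504  1.01830101]
 [ 0.          0.          0.          1.        ]]
wrist [[353.9582987074651, 0.0, 321.16021340969155], [0.0, 353.9582987074651, 241.66046870677192], [0.0, 0.0, 1.0]] -0.028612074992299532 [[-2.65338277e-04 -9.50704182e-01 -3.10099159e-01  8.41757496e-02]
 [ 9.99999958e-01 -2.16244990e-04 -1.92690784e-04 -5.12633288e-04]
 [ 1.16134545e-04 -3.10099198e-01  9.50704199e-01 -1.57730501e-01]
 [ 0.00000000e+00  0.00000000e+00  0.00000000e+00  1.00000000e+00]]
```

View pics/top0.png

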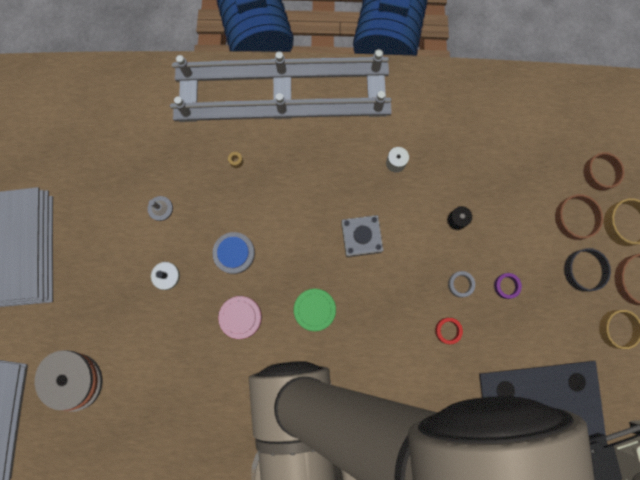

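View pics/scene0.png

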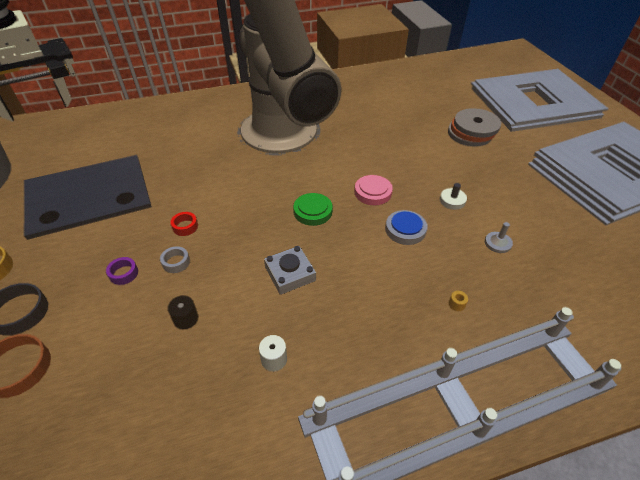

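View pics/wrist0.png

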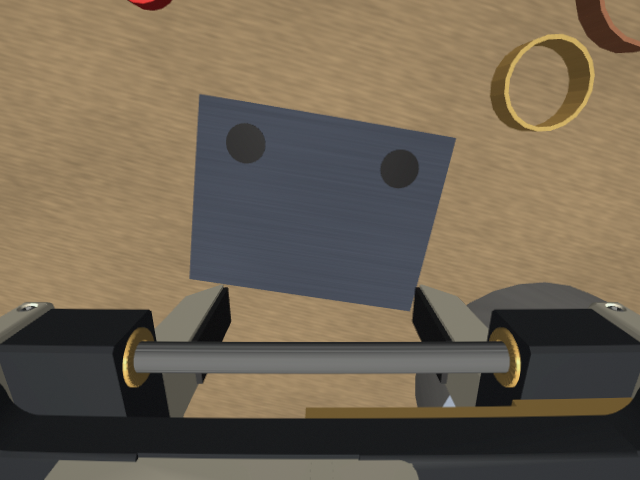

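Top view (px): white piston (398,157) vs black (461,217). Collar is the grey ring (462,284), vs purple (508,286) and red (449,330). The flange is blue (233,252), vs pink (239,318) and green (315,310). Pusher is the white disc (165,275), vs the grey foot (160,208). Bush is brass (235,159), and the large yellow and brown rings at right are not it. Block is at (363,235).

```bash
cat > h.py <<'E'
import numpy as np,cv2
def cloud(c,T=None):
    T=c["T"] if T is None else T
    h,w=c["range_z"].shape
    u,v=np.meshgrid(np.arange(w,dtype=float),np.arange(h,dtype=float))
    p=cv2.undistortPoints(np.stack([u.ravel(),v.ravel()],1)[:,None],c["camera_matrix"],np.array([float(c["k1"]),0,0,0,0]))[:,0]
    z=c["range_z"].ravel().astype(float)
    P=np.c_[p[:,0]*z,p[:,1]*z,z]@T[:3,:3].T+T[:3,3]
    return P.reshape(h,w,3)
def ray(c,uv,z,T=None):
    T=c["T"] if T is None else T
    p=cv2.undistortPoints(np.array(uv,float).reshape(-1,1,2),c["camera_matrix"],np.array([float(c["k1"]),0,0,0,0]))[:,0]
    d=np.c_[p,np.ones(len(p))]@T[:3,:3].T; o=T[:3,3]
    return o+d*((z-o[2])/d[:,2])[:,None]
E
python3 - <<'E'
import numpy as np,cv2
from h import *
S={"piston":((398,157),(273,347),.045),"bush":((235,159),(458,298),.025),"collar":((462,284),(175,257),.022),"pusher":((165,275),(454,198),.016),
"flangepad":((233,252),(406,222),.026),"block":((363,235),(290,263),.030),"boss":((363,235),(290,263),.042),"dark":((461,217),(182,306),.045),"foot":((160,208),(499,240),.06)}
for n,k in(("top",0),("scene",1)):
    c=dict(np.load(f"{n}0.npz")); P=cloud(c)
    t=P[(abs(P[...,2])<.01)&(P[...,0]>.3)&(P[...,0]<.6)&(abs(P[...,1])<.3)]; print(n,"table z",np.median(t[:,2]),t[:,2].std())
    for o,s in S.items():
        s0=s[k]; h=s[2]; g=P[s0[1]-45:s0[1]+45,s0[0]-45:s0[0]+45].reshape(-1,3)
        ctr=ray(c,s0,h)[0]
        m=(abs(g[:,2]-h)<.005)&(np.hypot(*(g[:,:2]-ctr[:2]).T)<.06)
        q=g[m]
        if len(q)<4: print(o,"few",ctr);continue
        (x,y),r=cv2.minEnclosingCircle(q[:,:2].astype(np.float32)); 
        print(o,len(q),"circ",np.round([x,y,r],4),"mean",q.mean(0).round(4), "rect",[np.round(a,4).tolist() for a in cv2.minAreaRect(q[:,:2].astype(np.float32)*1)])
E
```

```text
top table z 4.4370474995614195e-05 0.001879608545798091
piston 336 circ [ 0.6808 -0.1841  0.0237] mean [ 0.68   -0.1835  0.0452] rect [[0.6801, -0.184], [0.0443, 0.0459], 85.9376]
bush 127 circ [0.6753 0.1764 0.0164] mean [0.6749 0.1761 0.0249] rect [[0.6749, 0.1757], [0.0308, 0.0305], 1.5908]
collar 250 circ [ 0.4072 -0.3241  0.0281] mean [ 0.4066 -0.3242  0.0218] rect [[0.4068, -0.324], [0.0531, 0.0533], 10.4634]
pusher 525 circ [0.414  0.3154 0.031 ] mean [0.4127 0.3133 0.0161] rect [[0.4124, 0.3156], [0.0584, 0.06], 0.0193]
flangepad 949 circ [0.4649 0.1681 0.0443] mean [0.4645 0.168  0.0252] rect [[0.4641, 0.1684], [0.0854, 0.0849], 9.2918]
block 1033 circ [ 0.5064 -0.1069  0.0546] mean [ 0.5058 -0.1061  0.0301] rect [[0.5068, -0.1066], [0.0807, 0.0799], 8.5414]
boss 280 circ [ 0.506  -0.1052  0.0456] mean [ 0.506  -0.106   0.0418] rect [[0.506, -0.1051], [0.0691, 0.0653], 5.8824]
dark 334 circ [ 0.5501 -0.3192  0.0231] mean [ 0.55   -0.32    0.0449] rect [[0.5501, -0.3206], [0.043, 0.0441], 61.0126]
foot 30 circ [0.5618 0.3401 0.0067] mean [0.5626 0.3393 0.0594] rect [[0.5623, 
[... 471 characters left out ...]
[0.4146 0.3176 0.032 ] mean [0.4166 0.3127 0.0159] rect [[0.4129, 0.3149], [0.0573, 0.059], 58.629]
flangepad 679 circ [0.4659 0.1675 0.0442] mean [0.4672 0.1667 0.0256] rect [[0.4665, 0.1672], [0.0864, 0.0833], 70.2612]
block 958 circ [ 0.5068 -0.1078  0.0548] mean [ 0.5127 -0.1092  0.0304] rect [[0.5063, -0.1077], [0.0838, 0.0809], 9.4188]
boss 280 circ [ 0.5063 -0.1081  0.0457] mean [ 0.5079 -0.1083  0.042 ] rect [[0.5063, -0.1081], [0.07, 0.0585], 5.6763]
dark 479 circ [ 0.5499 -0.3206  0.024 ] mean [ 0.5518 -0.3202  0.0453] rect [[0.5503, -0.3204], [0.0453, 0.0453], 15.1183]
foot 35 circ [0.5616 0.3389 0.0076] mean [0.562  0.339  0.0595] rect [[0.5621, 0.3399], [0.0118, 0.0137], 4.1915]
```

```bash
cat >> h.py <<'E'
def go(x,y,z,yaw=.148):
    from cell import status
    from scipy.spatial.transform import Rotation as R
    s=status.observe(); A=R.from_euler('xyz',s["tool_rot"]); B=R.from_euler('xyz',[np.pi,0,yaw])
    print("t %.2f"%s["time"],"pos",s["tool_pos"].round(4),"rot",s["tool_rot"].round(4),"open",round(s["opening"],4),"F",s["contact_force"].round(1))
    print("  -> shift",A.inv().apply(np.array([x,y,z])-s["tool_pos"]).round(4),"turn",(A.inv()*B).as_rotvec().round(3))
E
python3 - <<'E'
import cv2,numpy as np
a=cv2.imread("pics/top0.png");b=cv2.imread("pics/scene0.png")
f=lambda im,u,v:cv2.resize(im[v-32:v+32,u-32:u+32],(256,256),interpolation=cv2.INTER_CUBIC)
cv2.imwrite("pics/crops.png",np.vstack([np.hstack([f(a,398,157),f(a,470,284),f(b,454,195)]),np.hstack([f(a,235,159),f(a,233,252),f(b,175,257)])]))
from h import go
go(.680,-.184,.12)
E
```

```text
t 0.15 pos [ 0.1354 -0.5069  0.2262] rot [-3.1405e+00 -2.0000e-04  2.6080e-01] open 0.0916 F [ 0.6 -0.  -0.8]
  -> shift [ 0.6095 -0.1715  0.1065] turn [-0.001 -0.     0.113]
```

View pics/crops.png

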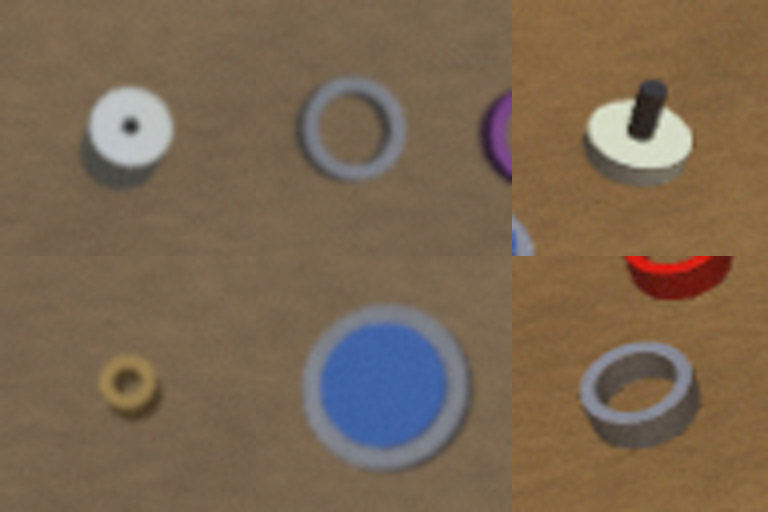

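The crops confirm the white dotted piston (top crop centre ≈(398,157)), the grey collar, the white disc with dark stud, the brass bush and the blue pad. I'm moving to the piston.

>>> jog_arm(series=[[1,[0.61,-0.17,0.106],[0,0,0.113]],[1,[0.61,-0.17,0.106],[0,0,0.113]],[1,[0.61,-0.17,0.106],[0,0,0.113]],[1,[0.61,-0.17,0.106],[0,0,0.113]],[1,[0.61,-0.17,0.106],[0,0,0.113]],[1,[0.61,-0.17,0.106],[0,0,0.113]],[1,[0.61,-0.17,0.106],[0,0,0.113]],[1,[0.61,-0.17,0.106],[0,0,0.113]],[1,[0.61,-0.17,0.106],[0,0,0.113]],[1,[0.61,-0.17,0.106],[0,0,0.113]],[1,[0.61,-0.17,0.106],[0,0,0.113]],[1,[0.61,-0.17,0.106],[0,0,0.113]]], squeeze=15)

```text
time: 1.15
tool_pos: [0.561, -0.2558, 0.1437]
tool_rot: [-3.141, 0.0, 0.148]
contact_force: [0.2, -0.9, 0.6]
opening: 0.0922
```

```bash
python3 -c "
from h import go
go(.680,-.184,.12)"
```

```text
t 1.15 pos [ 0.561  -0.2558  0.1437] rot [-3.1414e+00  4.0000e-04  1.4790e-01] open 0.0922 F [ 0.2 -0.9  0.6]
  -> shift [ 0.1283 -0.0534  0.0236] turn [-0.  0. -0.]
```

>>> jog_arm(series=[[1,[0.04,-0.017,0.008],[0,0,0]],[1,[0.08,-0.033,0.016],[0,0,0]],[1,[0.108,-0.044,0.02],[0,0,0]],[1,[0.128,-0.053,0.023],[0,0,0]],[1,[0.128,-0.053,0.023],[0,0,0]],[1,[0.128,-0.053,0.023],[0,0,0]],[1,[0.128,-0.053,0.023],[0,0,0]]])

```text
time: 1.73
tool_pos: [0.6775, -0.1865, 0.1209]
tool_rot: [-3.142, 0.001, 0.148]
contact_force: [-0.6, 0.2, 0.6]
opening: 0.0917
```

```bash
python3 - <<'E'
from h import *
from cell import eyes,status
s=status.observe(); c=eyes.read_camera("wrist"); np.savez("w1.npz",**c,pos=s["tool_pos"],rot=s["tool_rot"])
cv2.imwrite("pics/w1.png",c["img"][:,:,::-1])
go(.680,-.184,.012)
E
```

```text
t 1.78 pos [ 0.6774 -0.187   0.1214] rot [3.1414e+00 7.0000e-04 1.4680e-01] open 0.0916 F [ 0.5 -0.6  0.1]
  -> shift [ 0.0031 -0.0026  0.1094] turn [ 0.     0.001 -0.001]
```

View pics/w1.png

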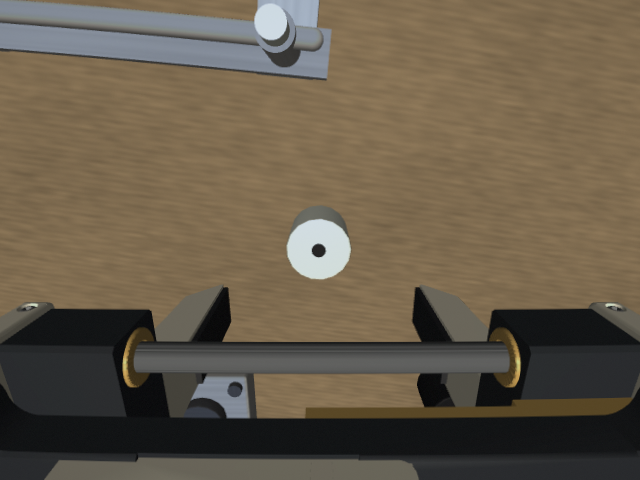

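The wrist view shows the white piston between the fingers, with its dot at (318,250). I'm checking its position by ray at the top plane.

```bash
cat >> h.py <<'E'
def wT(s,c):
    from scipy.spatial.transform import Rotation as R
    T=np.eye(4);T[:3,:3]=R.from_euler('xyz',s["tool_rot"]).as_matrix();T[:3,3]=s["tool_pos"]
    return T@c["tool_from_camera"]
E
python3 - <<'E'
from h import *
c=dict(np.load("w1.npz")); T=wT({"tool_rot":c["rot"],"tool_pos":c["pos"]},c)
print(ray(c,(318.5,250),.045,T))
P=cloud(c,T); g=P[200:285,280:360].reshape(-1,3); q=g[abs(g[:,2]-.045)<.004]; print(cv2.minEnclosingCircle(q[:,:2].astype(np.float32)),q.mean(0))
E
```

```text
[[ 0.67878723 -0.18388591  0.045     ]]
((0.679273247718811, -0.18398374319076538), 0.0229544285684824) [ 0.68007733 -0.18373381  0.04468374]
```

>>> jog_arm(series=[[1,[0.002,-0.003,0.03],[0,0,0]],[1,[0.002,-0.003,0.06],[0,0,0]],[1,[0.002,-0.003,0.09],[0,0,0]],[1,[0.002,-0.003,0.105],[0,0,0]],[1,[0.002,-0.003,0.109],[0,0,0]],[1,[0.002,-0.003,0.109],[0,0,0]],[-1,[0.002,-0.003,0.109],[0,0,0]],[-1,[0.002,-0.003,0.109],[0,0,0]],[-1,[0.002,-0.003,0.109],[0,0,0]],[-1,[0.002,-0.003,0.109],[0,0,0]],[-1,[0.002,-0.003,0.109],[0,0,0]],[-1,[0.002,-0.003,0.109],[0,0,0]]], squeeze=15)

```text
time: 2.78
tool_pos: [0.68, -0.1828, 0.0128]
tool_rot: [3.141, -0.001, 0.148]
contact_force: [0.9, -0.1, 0.6]
opening: 0.0564
```

```bash
python3 -c "
from h import go
go(.4858,.0304,.1)"
```

```text
t 2.78 pos [ 0.68   -0.1828  0.0128] rot [ 3.1412e+00 -6.0000e-04  1.4790e-01] open 0.0564 F [ 0.9 -0.1  0.6]
  -> shift [-0.1606 -0.2395 -0.0874] turn [ 0.    -0.001 -0.   ]
```

Still closing; a few more rows, then lift.

>>> jog_arm(series=[[-1,[0,0,0],[0,0,0]],[-1,[0,0,0],[0,0,0]],[-1,[0,0,0],[0,0,0]],[-1,[0,0,0],[0,0,0]],[-1,[0,0,0],[0,0,0]],[-1,[0,0,-0.01],[0,0,0]],[-1,[0,0,-0.03],[0,0,0]],[-1,[0,0,-0.06],[0,0,0]],[-1,[0,0,-0.085],[0,0,0]],[-1,[0,0,-0.085],[0,0,0]]])

```text
time: 3.62
tool_pos: [0.6829, -0.1838, 0.1045]
tool_rot: [3.136, -0.009, 0.148]
contact_force: [1.4, -1.3, -0.3]
opening: 0.0457
```

```bash
python3 -c "
from h import go
go(.4858,.0304,.1)"
```

```text
t 3.62 pos [ 0.6829 -0.1838  0.1045] rot [ 3.1363 -0.0093  0.1479] open 0.0457 F [ 1.4 -1.3 -0.3]
  -> shift [-0.1634 -0.2409  0.0016] turn [ 0.005 -0.009 -0.   ]
```

>>> jog_arm(series=[[-1,[-0.014,-0.02,0],[0,0,0]],[-1,[-0.03,-0.045,0],[0,0,0]],[-1,[-0.049,-0.073,0],[0,0,0]],[-1,[-0.068,-0.101,0],[0,0,0]],[-1,[-0.087,-0.129,0],[0,0,0]],[-1,[-0.106,-0.157,0],[0,0,0]],[-1,[-0.125,-0.185,0],[0,0,0]],[-1,[-0.143,-0.211,0],[0,0,0]],[-1,[-0.155,-0.229,0],[0,0,0]],[-1,[-0.161,-0.238,0],[0,0,0]],[-1,[-0.161,-0.24,0],[0,0,0]],[-1,[-0.161,-0.24,0],[0,0,0]]])

```text
time: 4.62
tool_pos: [0.4861, 0.0309, 0.0976]
tool_rot: [3.141, -0.001, 0.149]
contact_force: [-0.2, -0.8, -1.1]
opening: 0.0461
```

>>> jog_arm(series=[[-1,[0,0,0],[0,0,0]],[-1,[0,0,0],[0,0,0]],[-1,[0,0,0],[0,0,0]]])

```text
time: 4.87
tool_pos: [0.486, 0.0301, 0.0971]
tool_rot: [3.141, -0.0, 0.147]
contact_force: [-0.7, -0.6, -1.2]
opening: 0.0459
```

```bash
python3 -c "
from h import go
go(.4858,.0304,.0135)"
```

```text
t 4.87 pos [0.486  0.0301 0.0971] rot [ 3.1413e+00 -3.0000e-04  1.4660e-01] open 0.0459 F [-0.7 -0.6 -1.2]
  -> shift [-0.0002 -0.0004  0.0836] turn [ 0.    -0.    -0.001]
```

>>> jog_arm(series=[[-1,[0,0,0.025],[0,0,0]],[-1,[0,0,0.05],[0,0,0]],[-1,[0,0,0.07],[0,0,0]],[-1,[0,0,0.08],[0,0,0]],[-1,[0,0,0.0845],[0,0,0]],[-1,[0,0,0.0845],[0,0,0]],[-1,[0,0,0.0845],[0,0,0]],[0.5,[0,0,0.0845],[0,0,0]],[0.5,[0,0,0.0845],[0,0,0]],[0.5,[0,0,0.0845],[0,0,0]],[0.5,[0,0,0.0845],[0,0,0]],[0.5,[0,0,0.0845],[0,0,0]]])

```text
time: 5.87
tool_pos: [0.4854, 0.0309, 0.013]
tool_rot: [3.141, -0.001, 0.148]
contact_force: [0.2, 0.3, -0.6]
opening: 0.0682
```

>>> jog_arm(series=[[0.5,[0,0,0],[0,0,0]],[0.5,[0,0,-0.02],[0,0,0]],[0.5,[0,0,-0.05],[0,0,0]],[0.5,[0,0,-0.09],[0,0,0]],[0.5,[0,0,-0.1],[0,0,0]],[0.5,[0,0,-0.1],[0,0,0]]])

```text
time: 6.37
tool_pos: [0.4874, 0.0308, 0.1161]
tool_rot: [3.14, -0.007, 0.148]
contact_force: [0.6, 0.7, -1.2]
opening: 0.0689
```

```bash
cat >> h.py <<'E'
def look(n,uv,h,w=45,r=.06):
    from cell import eyes
    c=eyes.read_camera(n); P=cloud(c); ctr=ray(c,uv,h)[0]
    g=P[max(0,uv[1]-w):uv[1]+w,max(0,uv[0]-w):uv[0]+w].reshape(-1,3)
    q=g[(abs(g[:,2]-h)<.005)&(np.hypot(*(g[:,:2]-ctr[:2]).T)<r)]
    if len(q)>3: print(n,len(q),"circ",np.round(np.r_[cv2.minEnclosingCircle(q[:,:2].astype(np.float32))[0]],4),"z",q[:,2].mean().round(4), cv2.minEnclosingCircle(q[:,:2].astype(np.float32))[1])
    else: print("few")
    return c
E
python3 - <<'E'
from h import *
from cell import eyes
go(.413,.3153,.12)
c=eyes.read_camera("top"); cv2.imwrite("pics/top1.png",c["img"][:,:,::-1])
c=eyes.read_camera("scene"); cv2.imwrite("pics/scene1.png",c["img"][:,:,::-1])
E
```

```text
t 6.37 pos [0.4874 0.0308 0.1161] rot [ 3.1398 -0.0069  0.1479] open 0.0689 F [ 0.6  0.7 -1.2]
  -> shift [-0.0316 -0.2924 -0.0046] turn [ 0.002 -0.007 -0.   ]
```

View pics/scene1.png

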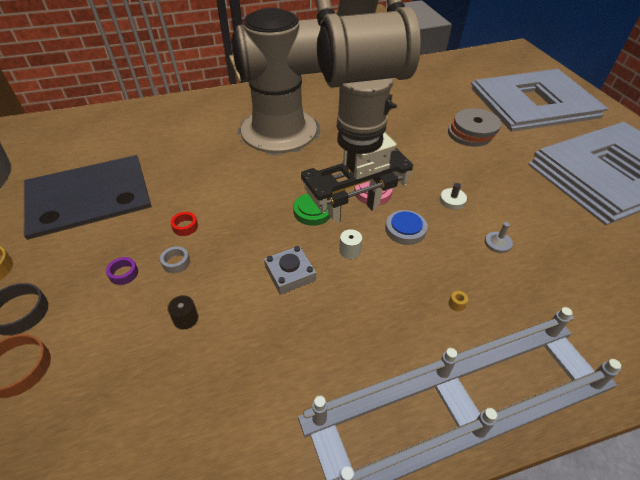

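The scene view shows the piston standing between block and flange at (350,245). Next, the pusher.

>>> jog_arm(series=[[0.2,[-0.004,-0.04,-0.01],[0,0,0]],[0.2,[-0.008,-0.08,-0.01],[0,0,0]],[0.2,[-0.012,-0.12,-0.01],[0,0,0]],[0.2,[-0.016,-0.16,-0.01],[0,0,0]],[0.2,[-0.021,-0.2,-0.01],[0,0,0]],[0.2,[-0.025,-0.24,-0.01],[0,0,0]],[0.2,[-0.028,-0.27,-0.01],[0,0,0]],[0.2,[-0.03,-0.285,-0.01],[0,0,0]],[0.2,[-0.03,-0.292,-0.01],[0,0,0]],[0.2,[-0.03,-0.292,-0.01],[0,0,0]],[0.2,[-0.03,-0.292,-0.01],[0,0,0]],[0.2,[-0.03,-0.292,-0.01],[0,0,0]]])

```text
time: 7.47
tool_pos: [0.4127, 0.314, 0.1221]
tool_rot: [3.141, 0.001, 0.147]
contact_force: [0.3, -0.2, 0.2]
opening: 0.0551
```

```bash
python3 - <<'E'
from h import *
from cell import eyes,status
s=status.observe(); c=eyes.read_camera("wrist"); T=wT(s,c)
cv2.imwrite("pics/w2.png",c["img"][:,:,::-1]); P=cloud(c,T); np.save("P2.npy",P)
m=(abs(P[...,2]-.016)<.004)&(np.hypot(P[...,0]-.413,P[...,1]-.315)<.045); q=P[m]; print(len(q),cv2.minEnclosingCircle(q[:,:2].astype(np.float32)))
m=(abs(P[...,2]-.05)<.004)&(np.hypot(P[...,0]-.413,P[...,1]-.315)<.045); q=P[m]; print(len(q),cv2.minEnclosingCircle(q[:,:2].astype(np.float32)))
go(.413,.3153,.02)
E
```

```text
3645 ((0.41081318259239197, 0.316901296377182), 0.0300926323980093)
396 ((0.4107758104801178, 0.31692662835121155), 0.008029832504689693)
t 7.52 pos [0.4129 0.314  0.1224] rot [3.1409e+00 9.0000e-04 1.4610e-01] open 0.0551 F [ 0.3 -0.4 -1.3]
  -> shift [ 0.0004 -0.0014  0.1024] turn [ 0.001  0.001 -0.002]
```

View pics/w2.png

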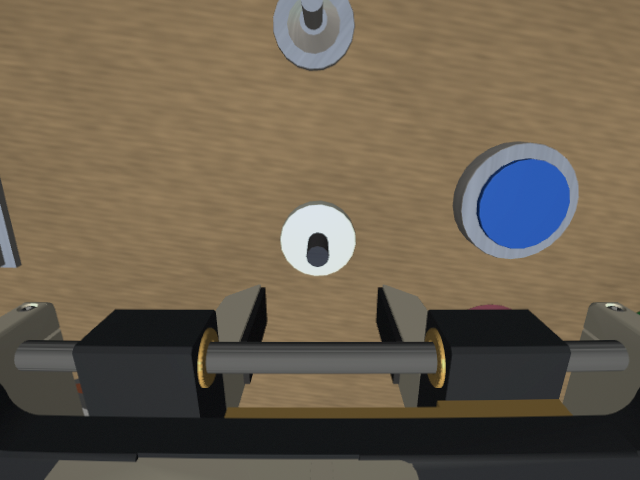

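The disc is at (318,240), centred between the fingers, with the foot safely ahead at (315,25). Descending to the stud.

>>> jog_arm(series=[[0.2,[0,-0.002,0.03],[0,0,0]],[0.2,[0,-0.002,0.06],[0,0,0]],[0.2,[0,-0.002,0.085],[0,0,0]],[0.2,[0,-0.002,0.098],[0,0,0]],[0.2,[0,-0.002,0.102],[0,0,0]],[0.2,[0,-0.002,0.102],[0,0,0]],[-1,[0,-0.002,0.102],[0,0,0]],[-1,[0,-0.002,0.102],[0,0,0]],[-1,[0,-0.002,0.102],[0,0,0]],[-1,[0,-0.002,0.102],[0,0,0]],[-1,[0,-0.002,0.102],[0,0,0]],[-1,[0,-0.002,0.102],[0,0,0]]], squeeze=20)

```text
time: 8.52
tool_pos: [0.4124, 0.3174, 0.0212]
tool_rot: [-3.141, -0.001, 0.148]
contact_force: [0.2, -0.7, -0.3]
opening: 0.02
```

>>> jog_arm(series=[[-1,[0,0,0],[0,0,0]],[-1,[0,0,0],[0,0,0]],[-1,[0,0,0],[0,0,0]],[-1,[0,0,0],[0,0,0]],[-1,[0,0,0],[0,0,0]]])

```text
time: 8.93
tool_pos: [0.4124, 0.3173, 0.021]
tool_rot: [-3.142, -0.0, 0.148]
contact_force: [-1.2, -0.7, 4.9]
opening: 0.0152
```

>>> jog_arm(series=[[-1,[0,0,-0.02],[0,0,0]],[-1,[0,0,-0.05],[0,0,0]],[-1,[0.005,0.012,-0.08],[0,0,0]],[-1,[0.015,0.038,-0.09],[0,0,0]],[-1,[0.028,0.072,-0.09],[0,0,0]],[-1,[0.041,0.106,-0.09],[0,0,0]],[-1,[0.054,0.14,-0.09],[0,0,0]],[-1,[0.067,0.174,-0.09],[0,0,0]],[-1,[0.08,0.208,-0.09],[0,0,0]],[-1,[0.093,0.242,-0.09],[0,0,0]],[-1,[0.104,0.27,-0.09],[0,0,0]],[-1,[0.111,0.288,-0.09],[0,0,0]]])

```text
time: 9.93
tool_pos: [0.5656, 0.0458, 0.1102]
tool_rot: [3.141, 0.0, 0.146]
contact_force: [0.3, 0.3, -0.3]
opening: 0.0152
```

>>> jog_arm(series=[[-1,[0.002,0.006,0],[0,0,0]],[-1,[0.002,0.006,0],[0,0,0]],[-1,[0.002,0.006,0],[0,0,0]],[-1,[0.002,0.006,0],[0,0,0]]])

```text
time: 10.27
tool_pos: [0.5665, 0.0444, 0.1105]
tool_rot: [-3.141, 0.001, 0.149]
contact_force: [-0.5, -0.6, -1.4]
opening: 0.0152
```

```bash
python3 - <<'E'
from h import *
from cell import eyes
go(.5679,.0427,.021)
c=eyes.read_camera("scene"); cv2.imwrite("pics/scene2.png",c["img"][100:400,200:600,::-1])
E
```

```text
t 10.27 pos [0.5665 0.0444 0.1105] rot [-3.141e+00  1.200e-03  1.489e-01] open 0.0152 F [-0.5 -0.6 -1.4]
  -> shift [0.0013 0.0019 0.0895] turn [-0.001  0.001  0.001]
```

View pics/scene2.png

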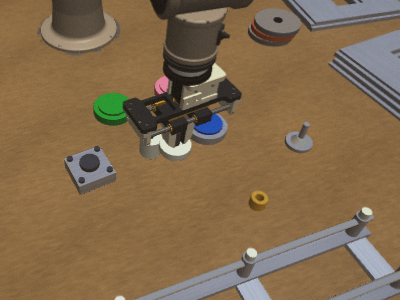

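The disc hangs level from the gripper at crop (176,147). Lowering it.

>>> jog_arm(series=[[-1,[0.001,0.001,0.03],[0,0,0]],[-1,[0.001,0.001,0.06],[0,0,0]],[-1,[0.001,0.001,0.078],[0,0,0]],[-1,[0.001,0.001,0.086],[0,0,0]],[-1,[0.001,0.001,0.09],[0,0,0]],[-1,[0.001,0.001,0.09],[0,0,0]],[-1,[0.001,0.001,0.09],[0,0,0]],[0,[0.001,0.001,0.09],[0,0,0]],[0,[0.001,0.001,0.09],[0,0,0]],[0,[0.001,0.001,0.09],[0,0,0]],[0,[0.001,0.001,0.09],[0,0,0]],[0,[0.001,0.001,0.09],[0,0,0]]])

```text
time: 11.32
tool_pos: [0.5686, 0.0423, 0.021]
tool_rot: [3.141, -0.0, 0.148]
contact_force: [0.2, -0.0, -0.3]
opening: 0.0432
```

>>> jog_arm(series=[[0,[0,0,0],[0,0,0]],[0,[0,0,-0.02],[0,0,0]],[0,[0,0,-0.05],[0,0,0]],[0,[0,0,-0.09],[0,0,0]],[0,[0,0,-0.1],[0,0,0]],[0,[0,0,-0.1],[0,0,0]],[0,[0,0,-0.1],[0,0,0]]])

```text
time: 11.9
tool_pos: [0.5686, 0.0422, 0.1211]
tool_rot: [3.141, -0.001, 0.148]
contact_force: [0.1, 0.4, -0.5]
opening: 0.0458
```

```bash
python3 - <<'E'
from h import *
go(.6745,.1763,.11)
E
```

```text
t 11.90 pos [0.5686 0.0422 0.1211] rot [ 3.1413e+00 -1.1000e-03  1.4780e-01] open 0.0458 F [ 0.1  0.4 -0.5]
  -> shift [ 0.1245 -0.117   0.0112] turn [ 0.    -0.001 -0.   ]
```

Next, the bush.

>>> jog_arm(series=[[0.1,[0.025,-0.024,0.002],[0,0,0]],[0.1,[0.05,-0.047,0.005],[0,0,0]],[0.1,[0.075,-0.07,0.008],[0,0,0]],[0.1,[0.1,-0.094,0.01],[0,0,0]],[0.1,[0.118,-0.111,0.01],[0,0,0]],[0.1,[0.124,-0.117,0.01],[0,0,0]],[0.1,[0.124,-0.117,0.01],[0,0,0]],[0.1,[0.124,-0.117,0.01],[0,0,0]],[0.1,[0.124,-0.117,0.01],[0,0,0]]])

```text
time: 12.65
tool_pos: [0.6729, 0.1749, 0.1099]
tool_rot: [3.141, 0.002, 0.147]
contact_force: [0.2, -0.0, -0.4]
opening: 0.0504
```

```bash
python3 - <<'E'
from h import *
from cell import eyes,status
s=status.observe(); c=eyes.read_camera("wrist"); T=wT(s,c)
cv2.imwrite("pics/w3.png",c["img"][:,:,::-1]); P=cloud(c,T)
m=(abs(P[...,2]-.025)<.004)&(np.hypot(P[...,0]-.6745,P[...,1]-.1763)<.03); q=P[m]; print(len(q),cv2.minEnclosingCircle(q[:,:2].astype(np.float32)))
go(.6745,.1763,.007)
E
```

```text
1082 ((0.6739712357521057, 0.17734839022159576), 0.016084175556898117)
t 12.70 pos [0.6731 0.1748 0.1104] rot [3.1412e+00 1.4000e-03 1.4650e-01] open 0.0507 F [ 0.  -0.1  0.4]
  -> shift [ 0.0017 -0.0013  0.1034] turn [ 0.     0.001 -0.002]
```

View pics/w3.png

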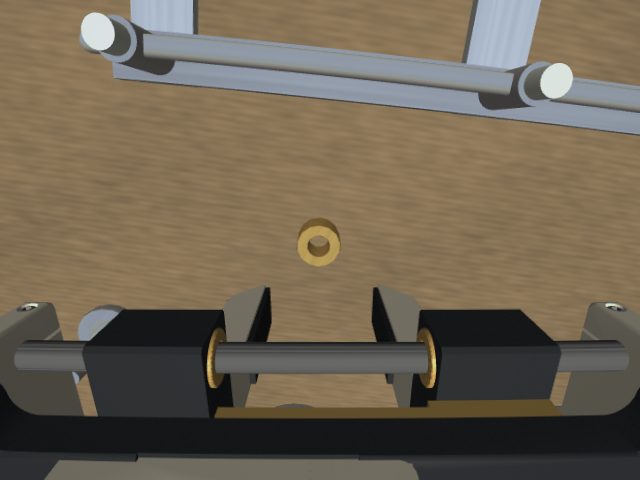

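The brass bush is at (319,245), centred between the fingers.

>>> jog_arm(series=[[0.1,[0.0015,-0.002,0.03],[0,0,0]],[0.1,[0.0015,-0.002,0.06],[0,0,0]],[0.1,[0.0015,-0.002,0.085],[0,0,0]],[0.1,[0.0015,-0.002,0.099],[0,0,0]],[0.1,[0.0015,-0.002,0.103],[0,0,0]],[0.1,[0.0015,-0.002,0.103],[0,0,0]],[-1,[0.0015,-0.002,0.103],[0,0,0]],[-1,[0.0015,-0.002,0.103],[0,0,0]],[-1,[0.0015,-0.002,0.103],[0,0,0]],[-1,[0.0015,-0.002,0.103],[0,0,0]],[-1,[0.0015,-0.002,0.103],[0,0,0]],[-1,[0.0015,-0.002,0.103],[0,0,0]]], squeeze=20)

```text
time: 13.7
tool_pos: [0.6761, 0.1785, 0.0096]
tool_rot: [3.141, -0.003, 0.148]
contact_force: [-0.7, -0.3, 6.0]
opening: 0.0317
```

>>> jog_arm(series=[[-1,[0,0,0],[0,0,0]],[-1,[0,0,0],[0,0,0]],[-1,[0,0,0],[0,0,0]]])

```text
time: 13.95
tool_pos: [0.6761, 0.1785, 0.0096]
tool_rot: [3.141, -0.003, 0.148]
contact_force: [-0.4, -1.4, 6.5]
opening: 0.0316
```

```bash
python3 - <<'E'
from h import *
go(.4858,.0304,.11)
c=look("top",(300,245),.045,r=.15)
cv2.imwrite("pics/top3.png",c["img"][:,:,::-1])
c=look("scene",(350,240),.045,w=30,r=.04)
c=look("scene",(375,245),.016,w=30,r=.05)
cv2.imwrite("pics/scene3.png",c["img"][:,:,::-1])
E
```

```text
t 13.95 pos [0.6761 0.1785 0.0096] rot [ 3.1413e+00 -2.9000e-03  1.4800e-01] open 0.0316 F [-0.4 -1.4  6.5]
  -> shift [-0.2098  0.1185 -0.101 ] turn [ 0.    -0.003 -0.   ]
top 395 circ [0.5198 0.0358] z 0.0451 0.05735747888684273
scene 311 circ [0.4856 0.0307] z 0.0451 0.024649837985634804
scene 30 circ [0.4967 0.0817] z 0.0157 0.04972458258271217
```

View pics/top3.png

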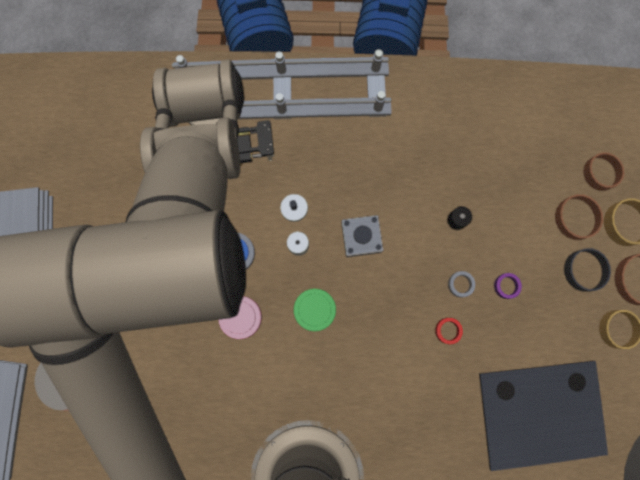

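View pics/scene3.png

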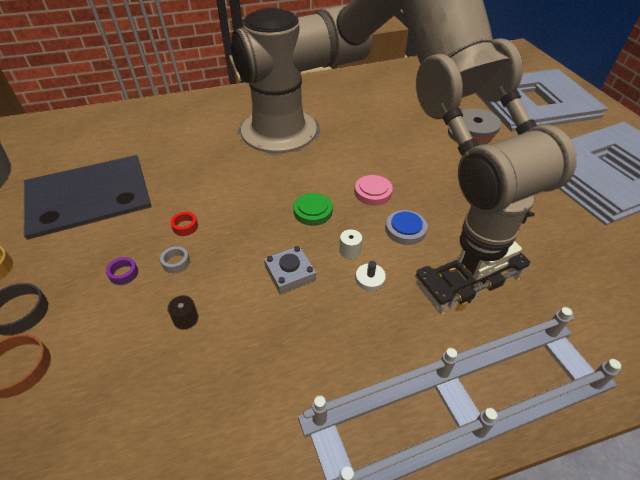

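The piston (297,242) and pusher (294,207) both stand well in the top view, and everything else is unmoved. I'm measuring them precisely.

```bash
python3 - <<'E'
from h import *
look("top",(297,242),.045,w=18,r=.03)
look("top",(294,207),.016,w=20,r=.035)
look("top",(294,205),.05,w=20,r=.02)
look("scene",(350,239),.045,w=20,r=.025)
look("scene",(370,277),.016,w=25,r=.032)
E
```

```text
top 364 circ [0.4861 0.0305] z 0.045 0.02304122969508171
top 503 circ [0.5681 0.0426] z 0.016 0.030152026563882828
top 45 circ [0.5685 0.0428] z 0.0503 0.007956389337778091
scene 298 circ [0.487  0.0284] z 0.045 0.022951846942305565
scene 460 circ [0.5696 0.041 ] z 0.0164 0.02949179708957672
```

>>> jog_arm(series=[[-1,[0,0,-0.02],[0,0,0]],[-1,[0,0,-0.05],[0,0,0]],[-1,[0,0,-0.08],[0,0,0]],[-1,[0,0,-0.1],[0,0,0]],[-1,[0,0,-0.1],[0,0,0]],[-1,[0,0,-0.1],[0,0,0]],[-1,[0,0,-0.1],[0,0,0]]])

```text
time: 14.93
tool_pos: [0.6742, 0.1784, 0.1064]
tool_rot: [3.142, 0.002, 0.148]
contact_force: [-1.0, 0.5, -1.8]
opening: 0.0317
```

```bash
python3 - <<'E'
from h import *
from cell import eyes
go(.4858,.0304,.12)
c=eyes.read_camera("scene"); cv2.imwrite("pics/scene4.png",cv2.resize(c["img"][180:330,380:580,::-1],(800,600)))
E
```

```text
t 14.93 pos [0.6742 0.1784 0.1064] rot [3.1416e+00 2.4000e-03 1.4780e-01] open 0.0317 F [-1.   0.5 -1.8]
  -> shift [-0.2082  0.1186 -0.0131] turn [ 0.     0.002 -0.   ]
```

View pics/scene4.png

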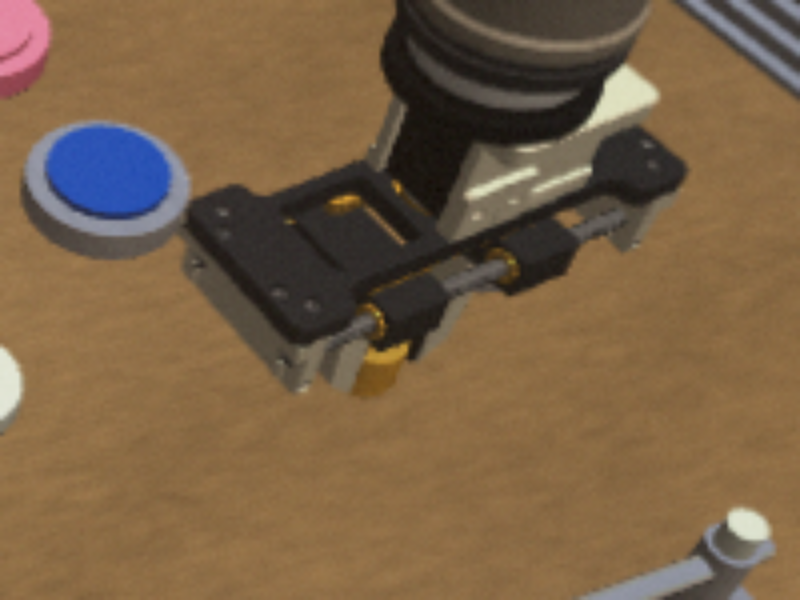

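The bush is held upright, at crop (372,370). Carrying it to the piston.

>>> jog_arm(series=[[-1,[-0.012,0.007,-0.01],[0,0,0]],[-1,[-0.035,0.02,-0.014],[0,0,0]],[-1,[-0.061,0.035,-0.014],[0,0,0]],[-1,[-0.087,0.05,-0.014],[0,0,0]],[-1,[-0.113,0.065,-0.014],[0,0,0]],[-1,[-0.139,0.08,-0.014],[0,0,0]],[-1,[-0.165,0.095,-0.014],[0,0,0]],[-1,[-0.187,0.108,-0.014],[0,0,0]],[-1,[-0.2,0.115,-0.014],[0,0,0]],[-1,[-0.206,0.119,-0.014],[0,0,0]],[-1,[-0.206,0.119,-0.014],[0,0,0]],[-1,[-0.206,0.119,-0.014],[0,0,0]]])

```text
time: 15.98
tool_pos: [0.4893, 0.0305, 0.1214]
tool_rot: [-3.141, 0.0, 0.147]
contact_force: [0.4, -0.3, -1.5]
opening: 0.032
```

>>> jog_arm(series=[[-1,[0,0,0],[0,0,0]],[-1,[0,0,0],[0,0,0]],[-1,[0,0,0],[0,0,0]]])

```text
time: 16.23
tool_pos: [0.4893, 0.0309, 0.1215]
tool_rot: [-3.142, 0.0, 0.149]
contact_force: [-0.1, -0.0, -0.8]
opening: 0.0318
```

```bash
python3 - <<'E'
from h import *
from cell import eyes
go(.4875,.0302,.056)
c=eyes.read_camera("wrist"); cv2.imwrite("pics/w4.png",c["img"][:,:,::-1])
E
```

```text
t 16.23 pos [0.4893 0.0309 0.1215] rot [-3.1416e+00  1.0000e-04  1.4860e-01] open 0.0318 F [-0.1 -0.  -0.8]
  -> shift [-0.0019  0.0004  0.0655] turn [-0.     0.     0.001]
```

View pics/w4.png

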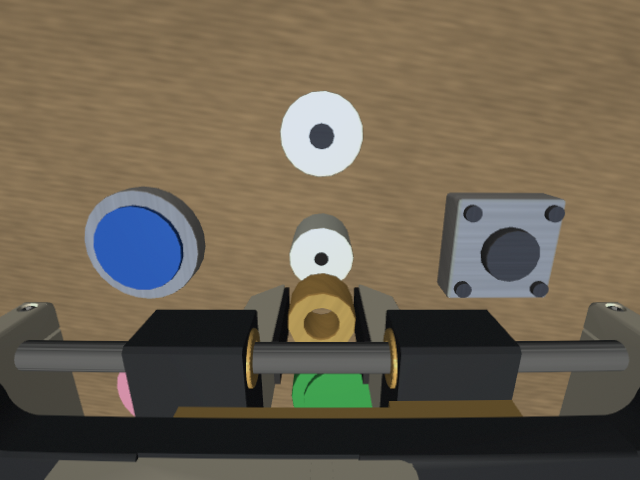

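The wrist view shows the bush in hand (bore at (322,322)) and the piston dot at (321,259). I can measure the offset directly from these.

```bash
python3 - <<'E'
from h import *
from cell import eyes,status
s=status.observe(); c=eyes.read_camera("wrist"); T=wT(s,c); P=cloud(c,T)
hsv=cv2.cvtColor(c["img"],cv2.COLOR_RGB2HSV); R=P[270:345,285:358]; H=hsv[270:345,285:358]
m=(H[...,0]>12)&(H[...,0]<32)&(H[...,1]>90); z=R[...,2][m]; zt=np.percentile(z[(z<.2)],92); print("ztop",zt)
q=R[m&(abs(R[...,2]-zt)<.003)]; print(len(q),"bush",cv2.minEnclosingCircle(q[:,:2].astype(np.float32)),q.mean(0))
print("dot",ray(c,(321,258.5),.045,T)); G=P[215:300,280:360].reshape(-1,3);q=G[(abs(G[:,2]-.045)<.003)];print("piston",cv2.minEnclosingCircle(q[:,:2].astype(np.float32)))
print(s["tool_pos"])
E
```

```text
ztop 0.13712653477714568
2147 bush ((0.4870942234992981, 0.03211458772420883), 0.01703319326043129) [0.49034589 0.03152055 0.13641753]
dot [[0.484365   0.03073843 0.045     ]]
piston ((0.48498207330703735, 0.03080301359295845), 0.02292756177484989)
[0.48925076 0.03082906 0.12158725]
```

>>> jog_arm(series=[[-1,[-0.0024,0.0005,0.02],[0,0,0]],[-1,[-0.0024,0.0005,0.04],[0,0,0]],[-1,[-0.0024,0.0005,0.054],[0,0,0]],[-1,[-0.0024,0.0005,0.061],[0,0,0]],[-1,[-0.0024,0.0005,0.064],[0,0,0]],[-1,[-0.0024,0.0005,0.066],[0,0,0]],[-1,[-0.0024,0.0005,0.066],[0,0,0]],[-1,[-0.0024,0.0005,0.066],[0,0,0]],[-1,[-0.0024,0.0005,0.066],[0,0,0]]])

```text
time: 17.08
tool_pos: [0.4871, 0.0296, 0.0565]
tool_rot: [3.141, -0.001, 0.148]
contact_force: [0.1, -0.1, -1.2]
opening: 0.0318
```

>>> jog_arm(series=[[-1,[0,0,0.001],[0,0,0]],[-1,[0,0,0.0015],[0,0,0]],[-1,[0,0,0.0015],[0,0,0]],[-1,[0,0,0.0015],[0,0,0]]])

```text
time: 17.42
tool_pos: [0.4867, 0.0295, 0.0546]
tool_rot: [3.141, -0.001, 0.148]
contact_force: [-0.3, -0.3, 1.4]
opening: 0.0319
```

>>> jog_arm(series=[[0.1,[0,0,0],[0,0,0]],[0.1,[0,0,0],[0,0,0]],[0.1,[0,0,0],[0,0,0]],[0.1,[0,0,0],[0,0,0]],[0.1,[0,0,0],[0,0,0]],[0.1,[0,0,-0.01],[0,0,0]],[0.1,[0,0,-0.03],[0,0,0]],[0.1,[0,0,-0.06],[0,0,0]],[0.1,[0,0,-0.07],[0,0,0]],[0.1,[0,0,-0.07],[0,0,0]],[0.1,[0,0,-0.07],[0,0,0]]])

```text
time: 18.33
tool_pos: [0.4868, 0.0296, 0.125]
tool_rot: [3.141, -0.002, 0.148]
contact_force: [-1.0, -0.5, -0.6]
opening: 0.0501
```

```bash
python3 - <<'E'
from h import *
from cell import eyes,status
s=status.observe(); c=eyes.read_camera("wrist"); T=wT(s,c); P=cloud(c,T)
cv2.imwrite("pics/w5.png",c["img"][:,:,::-1])
for h in(.07,.045):
    m=(abs(P[...,2]-h)<.003)&(np.hypot(P[...,0]-.486,P[...,1]-.03)<.03); m[:200]=0;m[330:]=0
    q=P[m]; print(h,len(q),cv2.minEnclosingCircle(q[:,:2].astype(np.float32)))
go(.407,-.324,.13)
E
```

```text
0.07 1301 ((0.48467546701431274, 0.029702667146921158), 0.015996195375919342)
0.045 1285 ((0.48462003469467163, 0.03091856837272644), 0.023118769749999046)
t 18.38 pos [0.4861 0.0296 0.124 ] rot [-3.1416e+00  5.0000e-04  1.4780e-01] open 0.0504 F [-0.2 -0.   0.2]
  -> shift [-0.1303  0.3381 -0.0059] turn [-0.  0. -0.]
```

View pics/w5.png

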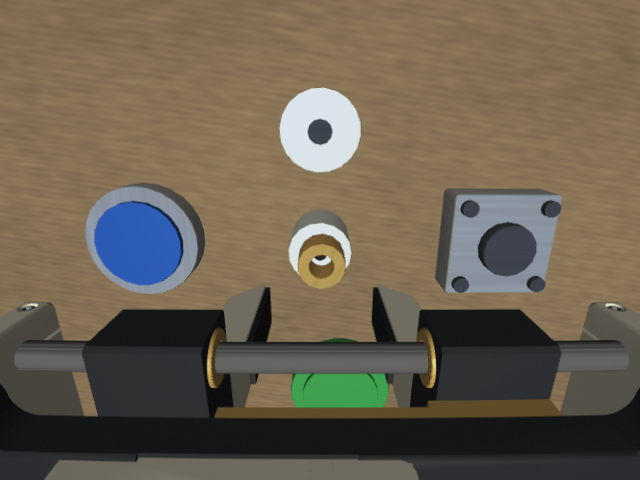

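The bush sits centred on the piston at (321,265), with an offset of about 1 mm. Next, the collar.

>>> jog_arm(series=[[0.1,[-0.01,0.026,-0.005],[0,0,0]],[0.65,[-0.025,0.065,-0.005],[0,0,0]],[0.65,[-0.04,0.104,-0.005],[0,0,0]],[0.65,[-0.055,0.143,-0.005],[0,0,0]],[0.65,[-0.07,0.182,-0.005],[0,0,0]],[0.65,[-0.085,0.221,-0.005],[0,0,0]],[0.65,[-0.1,0.26,-0.005],[0,0,0]],[0.65,[-0.114,0.296,-0.005],[0,0,0]],[0.65,[-0.124,0.322,-0.005],[0,0,0]],[0.65,[-0.129,0.335,-0.005],[0,0,0]],[0.65,[-0.13,0.338,-0.005],[0,0,0]],[0.65,[-0.13,0.338,-0.005],[0,0,0]]])

```text
time: 19.38
tool_pos: [0.4072, -0.3235, 0.1283]
tool_rot: [-3.14, 0.001, 0.146]
contact_force: [-0.6, 0.7, -0.6]
opening: 0.0756
```

>>> jog_arm(series=[[0.65,[0,0,0],[0,0,0]],[0.65,[0,0,0],[0,0,0]],[0.65,[0,0,0],[0,0,0]]])

```text
time: 19.63
tool_pos: [0.4082, -0.3224, 0.1293]
tool_rot: [-3.141, 0.0, 0.15]
contact_force: [-0.1, 0.2, 0.3]
opening: 0.0755
```

```bash
python3 - <<'E'
from h import *
from cell import eyes,status
s=status.observe(); c=eyes.read_camera("wrist"); T=wT(s,c); P=cloud(c,T)
cv2.imwrite("pics/w6.png",c["img"][:,:,::-1])
m=(abs(P[...,2]-.022)<.003)&(np.hypot(P[...,0]-.407,P[...,1]+.324)<.04)
q=P[m]; print(len(q),cv2.minEnclosingCircle(q[:,:2].astype(np.float32)))
go(.407,-.324,.011)
E
```

```text
1833 ((0.40524882078170776, -0.3237406015396118), 0.028032701462507248)
t 19.68 pos [ 0.4082 -0.3226  0.1294] rot [-3.1414  0.      0.1497] open 0.0758 F [ 0.1  0.4 -0.2]
  -> shift [-0.0014  0.0013  0.1184] turn [-0.     0.     0.002]
```

View pics/w6.png

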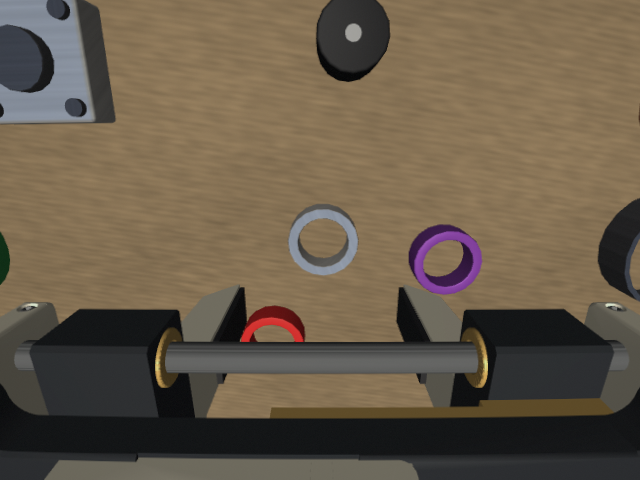

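The grey collar is at (323,240) between the fingers, clear of purple (445,260) and red (272,330).

>>> jog_arm(series=[[0.65,[-0.0022,0.001,0.03],[0,0,0]],[0.65,[-0.0022,0.001,0.06],[0,0,0]],[0.65,[-0.0022,0.001,0.09],[0,0,0]],[0.65,[-0.0022,0.001,0.11],[0,0,0]],[0.65,[-0.0022,0.001,0.117],[0,0,0]],[0.65,[-0.0022,0.001,0.117],[0,0,0]],[-1,[-0.0022,0.001,0.117],[0,0,0]],[-1,[-0.0022,0.001,0.117],[0,0,0]],[-1,[-0.0022,0.001,0.117],[0,0,0]],[-1,[-0.0022,0.001,0.117],[0,0,0]],[-1,[-0.0022,0.001,0.117],[0,0,0]],[-1,[-0.0022,0.001,0.117],[0,0,0]]], squeeze=20)

```text
time: 20.68
tool_pos: [0.4063, -0.3256, 0.0136]
tool_rot: [3.14, -0.001, 0.148]
contact_force: [-0.5, 1.5, 7.0]
opening: 0.0555
```

>>> jog_arm(series=[[-1,[0,0,0],[0,0,0]],[-1,[0,0,0],[0,0,0]],[-1,[0,0,0],[0,0,0]],[-1,[0,0,0],[0,0,0]]])

```text
time: 21.02
tool_pos: [0.4063, -0.3256, 0.0136]
tool_rot: [3.14, -0.001, 0.148]
contact_force: [-0.1, 1.8, 6.3]
opening: 0.0551
```

>>> jog_arm(series=[[-1,[0,0,-0.02],[0,0,0]],[-1,[0,0,-0.05],[0,0,0]],[-1,[0,0,-0.09],[0,0,0]],[-1,[0,0,-0.13],[0,0,0]],[-1,[0,0,-0.14],[0,0,0]],[-1,[0,0,-0.14],[0,0,0]],[-1,[0,0,-0.14],[0,0,0]]])

```text
time: 21.6
tool_pos: [0.4055, -0.325, 0.1521]
tool_rot: [3.141, -0.0, 0.148]
contact_force: [0.0, 0.6, -2.2]
opening: 0.0551
```

```bash
python3 - <<'E'
from h import *
from cell import eyes
go(.4655,.1678,.15)
c=eyes.read_camera("wrist"); cv2.imwrite("pics/w7.png",c["img"][:,:,::-1])
E
```

```text
t 21.60 pos [ 0.4055 -0.325   0.1521] rot [ 3.1412e+00 -1.0000e-04  1.4780e-01] open 0.0551 F [ 0.   0.6 -2.2]
  -> shift [ 0.1319 -0.4786  0.0019] turn [ 0. -0. -0.]
```

View pics/w7.png

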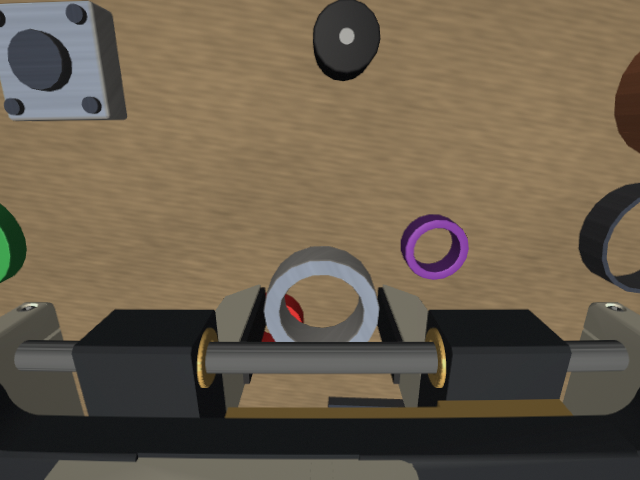

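Collar held level. Carrying it to the flange.

>>> jog_arm(series=[[-1,[0.005,-0.018,0],[0,0,0]],[-1,[0.014,-0.05,0],[0,0,0]],[-1,[0.024,-0.088,0],[0,0,0]],[-1,[0.035,-0.126,0],[0,0,0]],[-1,[0.045,-0.164,0],[0,0,0]],[-1,[0.056,-0.202,0],[0,0,0]],[-1,[0.066,-0.24,0],[0,0,0]],[-1,[0.077,-0.278,0],[0,0,0]],[-1,[0.087,-0.316,0],[0,0,0]],[-1,[0.098,-0.354,0],[0,0,0]],[-1,[0.108,-0.392,0],[0,0,0]],[-1,[0.118,-0.428,0],[0,0,0]]])

```text
time: 22.65
tool_pos: [0.4578, 0.1175, 0.15]
tool_rot: [-3.141, 0.005, 0.148]
contact_force: [0.8, 0.1, -1.2]
opening: 0.0553
```

>>> jog_arm(series=[[-1,[0.008,-0.03,0],[0,0,0]],[-1,[0.013,-0.046,0],[0,0,0]],[-1,[0.014,-0.05,0],[0,0,0]],[-1,[0.014,-0.05,0],[0,0,0]],[-1,[0.014,-0.05,0],[0,0,0]],[-1,[0.014,-0.05,0],[0,0,0]],[-1,[0.014,-0.05,0],[0,0,0]]])

```text
time: 23.23
tool_pos: [0.4657, 0.1658, 0.1519]
tool_rot: [3.141, 0.001, 0.146]
contact_force: [0.6, 0.5, -1.2]
opening: 0.0555
```

```bash
python3 - <<'E'
from h import *
from cell import eyes,status
s=status.observe(); c=eyes.read_camera("wrist"); T=wT(s,c); P=cloud(c,T)
cv2.imwrite("pics/w8.png",c["img"][:,:,::-1])
R=P[240:345,265:380].reshape(-1,3); zt=np.percentile(R[:,2][(R[:,2]<s["tool_pos"][2]+.03)],97); print("ztop",zt)
for zz in (s["tool_pos"][2]+.0085,):
    q=R[abs(R[:,2]-zz)<.003]; print(len(q),"collar",cv2.minEnclosingCircle(q[:,:2].astype(np.float32)),q.mean(0))
hsv=cv2.cvtColor(c["img"],cv2.COLOR_RGB2HSV); m=cv2.inRange(hsv,(100,120,60),(130,255,255))>0
q=P[m&(abs(P[...,2]-.026)<.004)]; print(len(q),"pad",cv2.minEnclosingCircle(q[:,:2].astype(np.float32)))
m=(abs(P[...,2]-.02)<.0025)&(np.hypot(P[...,0]-.4655,P[...,1]-.168)<.055); q=P[m]; print(len(q),"fl",cv2.minEnclosingCircle(q[:,:2].astype(np.float32)))
go(.4655,.1678,.0405)
E
```

```text
ztop 0.16056291369968648
3618 collar ((0.4640330970287323, 0.1657763123512268), 0.028992585837841034) [0.47364769 0.16708819 0.15965146]
3738 pad ((0.46423453092575073, 0.17056015133857727), 0.03379344940185547)
2686 fl ((0.46380019187927246, 0.1700391173362732), 0.04494813084602356)
t 23.28 pos [0.4658 0.1659 0.1521] rot [3.1413e+00 5.0000e-04 1.4610e-01] open 0.055 F [-0.5 -0.5 -2. ]
  -> shift [-0.     -0.002   0.1116] turn [ 0.     0.001 -0.002]
```

View pics/w8.png

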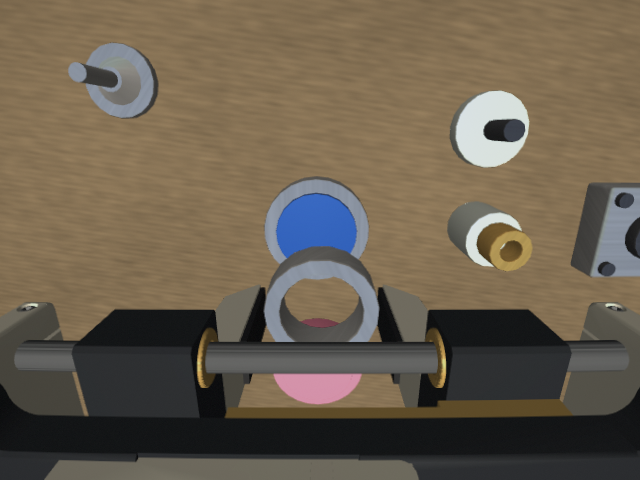

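>>> jog_arm(series=[[-1,[0,-0.003,0.02],[0,0,0]],[-1,[0,-0.003,0.045],[0,0,0]],[-1,[0,-0.003,0.07],[0,0,0]],[-1,[0,-0.003,0.08],[0,0,0]],[-1,[0,-0.003,0.08],[0,0,0]],[-1,[0,-0.003,0.08],[0,0,0]]])

```text
time: 23.78
tool_pos: [0.4657, 0.1696, 0.0726]
tool_rot: [3.141, 0.0, 0.147]
contact_force: [0.1, -0.1, -2.0]
opening: 0.0554
```

```bash
python3 - <<'E'
from h import *
from cell import eyes,status
s=status.observe(); c=eyes.read_camera("wrist"); T=wT(s,c); P=cloud(c,T)
cv2.imwrite("pics/w9.png",c["img"][:,:,::-1])
R=P[240:345,265:380].reshape(-1,3)
q=R[abs(R[:,2]-s["tool_pos"][2]-.0085)<.003]; print(len(q),"collar",cv2.minEnclosingCircle(q[:,:2].astype(np.float32)),q.mean(0))
hsv=cv2.cvtColor(c["img"],cv2.COLOR_RGB2HSV); m=cv2.inRange(hsv,(100,120,60),(130,255,255))>0
q=P[m&(abs(P[...,2]-.026)<.004)]; print(len(q),"pad",cv2.minEnclosingCircle(q[:,:2].astype(np.float32)))
m=(abs(P[...,2]-.02)<.0025)&(np.hypot(P[...,0]-.4655,P[...,1]-.168)<.055); q=P[m]; print(len(q),"fl",cv2.minEnclosingCircle(q[:,:2].astype(np.float32)))
go(.4655,.1678,.0405)
E
```

```text
3609 collar ((0.4641261398792267, 0.1696401834487915), 0.028923168778419495) [0.47360031 0.17101312 0.08034729]
5400 pad ((0.4635576903820038, 0.1701635718345642), 0.03431430086493492)
4537 fl ((0.4642556607723236, 0.17014987766742706), 0.044811081141233444)
t 23.83 pos [0.4663 0.1699 0.0733] rot [ 3.1416e+00 -1.5000e-03  1.4740e-01] open 0.0557 F [ 0.1  0.5 -1.8]
  -> shift [-0.0011  0.0019  0.0328] turn [ 0.    -0.001 -0.001]
```

View pics/w9.png

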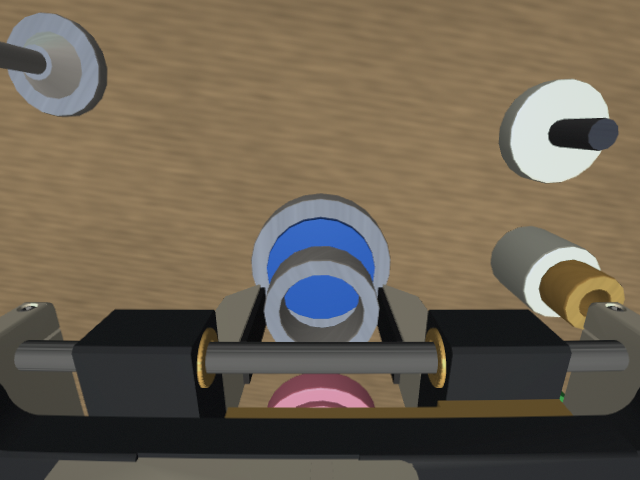

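The collar is centred over the pad in the wrist view. Lowering it.

>>> jog_arm(series=[[-1,[0,0.001,0.015],[0,0,0]],[-1,[0,0.001,0.026],[0,0,0]],[-1,[0,0.001,0.031],[0,0,0]],[-1,[0,0.001,0.033],[0,0,0]],[-1,[0,0.001,0.033],[0,0,0]],[-1,[0,0.001,0.033],[0,0,0]]])

```text
time: 24.33
tool_pos: [0.4663, 0.1691, 0.0402]
tool_rot: [3.142, -0.002, 0.148]
contact_force: [0.3, 0.9, -1.2]
opening: 0.0552
```

>>> jog_arm(series=[[0.5,[0,0,0.0005],[0,0,0]],[0.5,[0,0,0.0005],[0,0,0]],[0.5,[0,0,0.0005],[0,0,0]],[0.5,[0,0,0.0005],[0,0,0]],[0.5,[0,0,0],[0,0,0]],[0.5,[0,0,-0.01],[0,0,0]],[0.5,[0,0,-0.03],[0,0,0]],[0.5,[0,0,-0.06],[0,0,0]],[0.5,[0,0,-0.1],[0,0,0]],[0.5,[0,0,-0.13],[0,0,0]],[0.5,[0,0,-0.13],[0,0,0]]])

```text
time: 25.25
tool_pos: [0.4689, 0.1698, 0.1762]
tool_rot: [-3.141, -0.012, 0.148]
contact_force: [2.1, -0.3, 0.0]
opening: 0.0688
```

>>> jog_arm(series=[[0.5,[0,-0.04,0],[0,0,0]],[0.5,[0,-0.08,0],[0,0,0]],[0.5,[0,-0.12,0],[0,0,0]],[0.5,[0,-0.16,0],[0,0,0]],[0.5,[0,-0.2,0],[0,0,0]],[0.5,[0,-0.22,0],[0,0,0]],[0.5,[0,-0.22,0],[0,0,0]],[0.5,[0,-0.22,0],[0,0,0]],[0.5,[0,-0.22,0],[0,0,0]]])

```text
time: 26.0
tool_pos: [0.4331, 0.3858, 0.1692]
tool_rot: [3.141, 0.001, 0.148]
contact_force: [0.3, 0.2, -0.4]
opening: 0.0688
```

```bash
python3 - <<'E'
from h import *
from cell import eyes,status
print(status.observe()["tool_pos"])
for n in("top","scene"):
    c=eyes.read_camera(n); P=cloud(c); cv2.imwrite(f"pics/{n}9.png",c["img"][:,:,::-1])
    for o,x,y,h,r in(("piston",.486,.03,.045,.027),("bush",.486,.03,.07,.03),("collar",.466,.168,.048,.04),("pusher",.568,.043,.016,.034),("stud",.568,.043,.05,.015),("dark",.55,-.32,.045,.04),("foot",.562,.34,.06,.03),("fl",.4655,.168,.02,.06)):
        q=P[(abs(P[...,2]-h)<.004)&(np.hypot(P[...,0]-x,P[...,1]-y)<r)]
        if len(q)>3: k=cv2.minEnclosingCircle(q[:,:2].astype(np.float32)); print(n,o,len(q),np.round([*k[0],k[1],q[:,2].mean()],4))
E
```

```text
[0.43309924 0.38581222 0.16918436]
top piston 190 [0.486  0.0306 0.0231 0.0449]
top bush 135 [0.4855 0.0295 0.0158 0.0697]
top collar 275 [0.4666 0.1679 0.0283 0.0477]
top pusher 492 [0.5679 0.0427 0.0302 0.0161]
top stud 45 [0.5686 0.0429 0.008  0.0498]
top dark 324 [ 0.5507 -0.3202  0.0229  0.045 ]
top foot 31 [0.5625 0.3395 0.0061 0.0595]
top fl 603 [0.4649 0.1692 0.0454 0.0201]
scene piston 147 [0.4869 0.029  0.0229 0.0451]
scene bush 131 [0.4848 0.0288 0.0169 0.0695]
scene collar 229 [0.4661 0.1675 0.0287 0.0475]
scene pusher 475 [0.5683 0.0412 0.0301 0.0163]
scene stud 49 [0.5681 0.0423 0.0086 0.0496]
scene dark 464 [ 0.5496 -0.321   0.0242  0.0454]
scene foot 33 [0.561  0.3405 0.0072 0.0598]
scene fl 391 [0.4643 0.1681 0.0464 0.0202]
```

View pics/scene9.png

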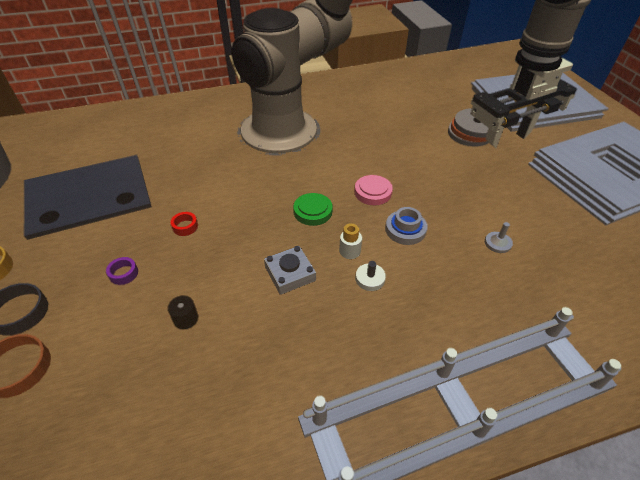

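View pics/top9.png

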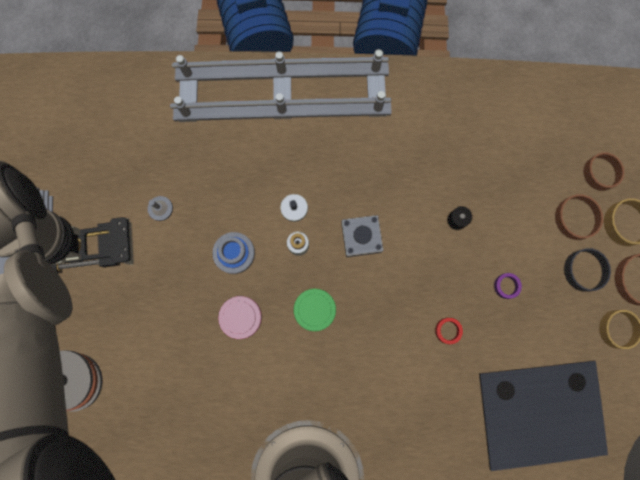

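Everything is in place: the piston with bush is at (297,242) in the top view, the collar at (232,250) on the blue pad, and the pusher at (294,207). The black piston and foot are unmoved. Handing in.

```bash
python3 -c "
from cell import job
print(job.hand_in())"
```

```text
the job is handed in; nothing more can be done
None
```

The parts are laid out as asked, and I handed the job in at about 26 s. The gripper was open and well clear of everything.

Last checks, from the top and scene cameras:

| Item | Measured | Allowed |
|---|---|---|
| White piston from the midpoint of block and flange | about 1–2 mm | 15 mm |
| Brass bush from the piston axis | 1–2 mm, top at 70 mm | 10 mm |
| Steel collar from the flange centre | about 2 mm, top at 48 mm | 10 mm |
| Pusher disc behind the piston, centre to centre | about 82–83 mm, so a gap of about 30 mm, stud up and square to the line | 15–45 mm gap |
| Black piston and levelling foot | within about 1 mm of their starting readings | 15 mm |

- **Camera disagreement:** The wrist camera placed the flange about 2 mm further along y than the other two cameras. I set the collar down between the two readings. This is within the calibration tolerance.
- **Finger contact:** While gripping the stud, bush and collar, the upward force reading was about 5–7 N. The fingers probably touched the bench or disc lightly; this did no visible harm.

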